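# Hang the pantry gauge on its screw

### The arm

A 6-joint arm with a two-finger parallel gripper is mounted at the origin on the work surface. World frame = base frame: x ahead of the robot, y to its left, z up, the work surface at z = 0. Lengths are in m, angles in rad, forces in N, time in s.
With the tool pointing down it reaches from about 0.35 to 0.725 m from the base axis. Payload 4.3 kg.
Tool frame: the origin (TCP) lies at the very end of the fingers, on their centre line; the grasp point (between the pads) lies 19 mm behind it; z points along the fingers, y is the line along which they close (so a half turn about z gives the same grasp; the last joint's range is limited). The gripper opens to 85 mm and grips with 20 to 120 N. Pads are 22 mm wide; open, the fingers measure 114 mm over their backs; the gripper's body (76 mm by 85 mm) begins 54 mm behind the grasp point. The pads swing forward as they close: fully open they stand 13 mm farther back than shut.
Start: joints at [1.073, 0.377, 0.081, 1.274, 0, 1.46], TCP at [0.217, 0.532, 0.231] pointing down, gripper open.
Joint ranges: [-2.72, 2.72], [-0.84, 1.66], [-1.02, 1.22], [-1.77, 2.12], [-1.37, 1.28], [-3.14, 3.14]. Speed limits (rad/s): [2.57, 2.57, 3.14, 3.14, 3.14, 3.14].

### API

Orientations are given as a rotation vector (axis times angle).
In Python, from cell import ctrl, viewer, close_job gives the robot as it stands (ctrl), with the cameras (viewer) and the job as plain functions.
- The arm moves only by the shell command python3 steer.py [FORCE], which reads ROWS from standard input. ROWS is a JSON object whose key "offsets" holds a list of rows, 1 to 8 of them, each of 5 numbers: dx, dy, dz in fractions of the full range, 1 being 0.6 m, then a turn about the tool's z in fractions of the full range, 1 being 180 degrees, then the finger opening in m; each row is the pose to reach, as a shift and turn from the pose commanded when the command began, along the tool's axes at that moment; what a row does not reach only later rows make up. A row lasts 1/10 s, in which the tool goes at most 0.05 m and 0.15 rad, less where a joint would pass 70% of its speed; a pose out of reach is approached as far as the arm can. The fingers move at their own pace and stop on an object; FORCE is the grip in N (left out, the last holds). Time passes only in rows, so rows that do not move let the fingers close. It prints the time, the measured TCP pose, the force, the opening and the grip force at its end. A shift or turn number past 1, either way, is cut back to 1. Input that does not fit is refused with a message, and nothing moves.
- ctrl.get_obs(): the state, without advancing time (a new reading comes with each control period).
- viewer.capture(name): name is "side" or "top" or "wrist"; returns the picture (480x640x3 uint8, blue, green, red); there is no depth.
- viewer.get_calibration(name): a dict with "camera_matrix" (3x3 intrinsics, pixels), "world_to_cam" (4x4, takes a point from world to camera coordinates). Camera axes: x right, y down, z forward; pixel columns grow to the right and rows downward; lengths in m; the calibration is good to about 2 mm. A picture is of the moment at which its call begins: read the wrist's pose just before it. get_calibration takes no time and is no camera call; for the wrist camera it gives the pose at the moment of the call.
- close_job(): hands the job in; it is judged then, once.
The state is a dict: "clock": time; "joint_pos": joint angles; "joint_velocities": joint speeds; "joint_torque": joint torques, N m; "tool_pos": TCP position; "orientation": TCP orientation; "force": force on the tool from outside, world axes, zero at the start; "wrist_torque": the same for the moment, N m; "opening": finger opening in m; "grip_force": force on a finger pad.
Only numpy, scipy, OpenCV 4.12 (cv2) and the standard library are available. Lean on these libraries where they do the work, as an engineer would, in place of code of your own. Each camera call takes 0.05 s, during which the arm holds its last target. There are 200 camera calls.

### The job

Hang the pantry thermometer on the screw in the side of the white counter-top organiser: feel for the screw head with the keyhole in the thermometer's back, using only light pressure, then pull it straight down past the sprung catch until it is fully locked. Leave it hanging upright and flat against the panel, and do not disturb the other things on the counter.

Things in the scene. Friction and masses are not known exactly. Their poses are not given: they have to be found in the camera images.
- gauge: Pantry thermometer/humidity meter: dark teal hard plastic case 32 mm deep (x), 64 wide (y), 100 tall (z), 0.18 to 0.28 kg, standing on its foot on the counter. Origin: centre of the underside; z up. Two white dials on the front (-x); flat back at x = +16 mm, a 3 mm plate over a hollow 11 mm deep. A keyhole in this plate has a 14.5 mm round entrance that tapers upward into a 7 mm wide slot.
- keyhole_entry (a point): Centre of the keyhole's round entrance, on the gauge's back face, 65.5 mm above its foot. Axes as the gauge's.
- keyhole_seat (a point): Upper end of the keyhole slot, on the gauge's back face, 82 mm above its foot, 16.5 mm above the entrance centre: the axis of the screw lies here when locked. Axes as the gauge's.
- keyhole_catch (a point): Sprung catch in the slot, on the gauge's back face, 76 mm above its foot: two brass rollers that leave 1.5 mm between them and give way sideways. With the screw in the entrance, pulling the gauge down with about 6 to 9 N snaps it past the shank; the gauge's own weight is not enough.
- organiser: Fixed counter-top shelf, white with charcoal boards, 240 mm deep (x), 340 long (y), 215 high, grey baskets inside, two canisters on top at its far end. Origin: middle of the foot of the outer face of its right-hand side panel. That face is the plane y = 0 and looks along -y; the shelf extends to +y; z up.
- pencil_line (a point): Middle of a level 90 mm pencil line on that face, 190 mm above the counter. Axes as the organiser's (x along the line, -y out of the panel). A steel screw stands straight out of the face on this line, at a place not reported, up to 30 mm to either side of its middle: bare shank 5 mm thick, 5.5 mm long, then a flat round head 11 mm across, 3.5 mm thick (9 mm out in all).
- screwdriver: Screwdriver lying on the counter, a bystander.
- pencil: Yellow pencil, 150 mm, lying on the counter, a bystander.
- screw_box: Small clear open box of spare screws, 70 x 100 x 22 mm, a bystander.
- canister: Square dry-food canister, 90 mm wide, 160 mm tall, a bystander.
- oil_bottle: Green oil bottle, 60 mm across, 220 mm tall, a bystander.
- tin: Food tin with a red label, 74 mm across, 110 mm tall, a bystander.
- basket: Grey woven basket with a white liner, 150 x 200 x 90 mm, a bystander.

How it is judged:
By the outcome, as a careful person would: the job done as asked, in the order asked, and still so for the second after the job is handed in, with the robot touching nothing.
It also fails if it takes over 67 s, if anything falls off the work surface, if the arm or the gripper's body presses on something with over 40 N, if the wrist force passes 120 N, or if a joint passes its speed limit or range.

## Working session

There is one attempt and no reset: what is moved stays moved. The work goes in short steps, Python scripts to look and compute and a shell command to move; the robot and the scene stay as the last step left them, time stands still between calls to the robot, and variables do not carry over. Pictures are saved under pics/ and viewed, at most 10 in all, crops included, and the job is handed in when it is done.

```bash
ls; mkdir -p pics
python3 - <<'E'
from cell import ctrl, viewer, close_job
import cv2
o=ctrl.get_obs();print(o)
for n in("side","top","wrist"):
    c=viewer.get_calibration(n);print(n,c)
    cv2.imwrite(f"pics/{n}0.png",viewer.capture(n))
E
```

```text
cell.py
pics
steer.py
{'clock': 0.0, 'joint_pos': array([1.07269369e+00, 3.78060142e-01, 7.96496499e-02, 1.27434875e+00,
       2.52925184e-06, 1.46054910e+00]), 'joint_velocities': array([-8.44214901e-05,  6.27214616e-04, -6.43576715e-04,  4.30800461e-04,
        6.13199911e-04, -1.33455434e-04]), 'joint_torque': array([-2.30055761e-03, -4.63603735e+01,  2.69875306e+01,  2.08085461e-02,
       -4.10621142e-04,  3.04640366e-06]), 'tool_pos': array([0.21713389, 0.53175463, 0.23037169]), 'orientation': array([-6.05316271e-01, -3.08212252e+00,  2.94005413e-03]), 'force': array([-0.41237743,  0.37132716,  0.03099696]), 'wrist_torque': array([ 0.01545112, -0.00411534,  0.0283219 ]), 'grip_force': 0.0, 'opening': 0.08559313871353867}
side {'camera_matrix': array([[463.18712885,   0.        , 318.42502899],
       [  0.        , 463.18712885, 228.19876391],
       [  0.        ,   0.        ,   1.        ]]), 'world_to_cam': array([[-0.96850351, -0.24809062, -0.02126006,  0.51722104],
       [-0.15904295,  0.68204596, -0.71380574,  0.28158691],
       [ 0.19158885, -0.68794211, -0.70002098,
[... 353 characters left out ...]
],
       [-9.95713019e-01,  2.76438237e-02, -8.82689270e-02,
         5.70649959e-01],
       [ 8.83293119e-02,  9.68558938e-04, -9.96090857e-01,
         1.18115583e+00],
       [ 0.00000000e+00,  0.00000000e+00,  0.00000000e+00,
         1.00000000e+00]])}
wrist {'camera_matrix': array([[330.90596019,   0.        , 321.01185792],
       [  0.        , 330.90596019, 242.62308389],
       [  0.        ,   0.        ,   1.        ]]), 'world_to_cam': array([[ 0.37877696,  0.92548626, -0.00178991, -0.57392923],
       [ 0.88183037, -0.36032142,  0.30420992, -0.04007525],
       [ 0.28089716, -0.1168061 , -0.95260334,  0.38082134],
       [ 0.        ,  0.        ,  0.        ,  1.        ]])}
```

View pics/side0.png

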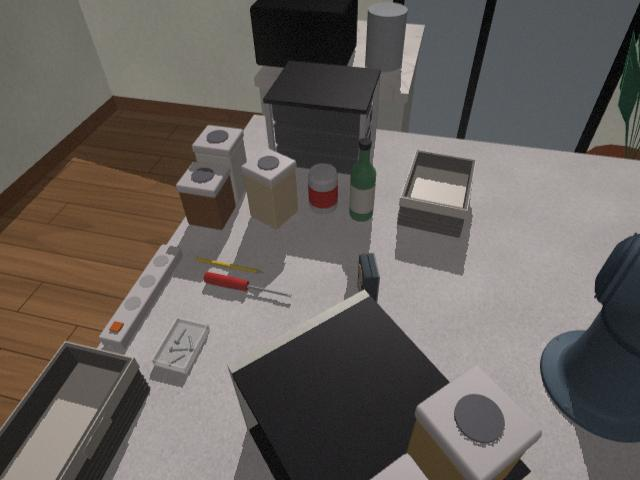

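View pics/top0.png

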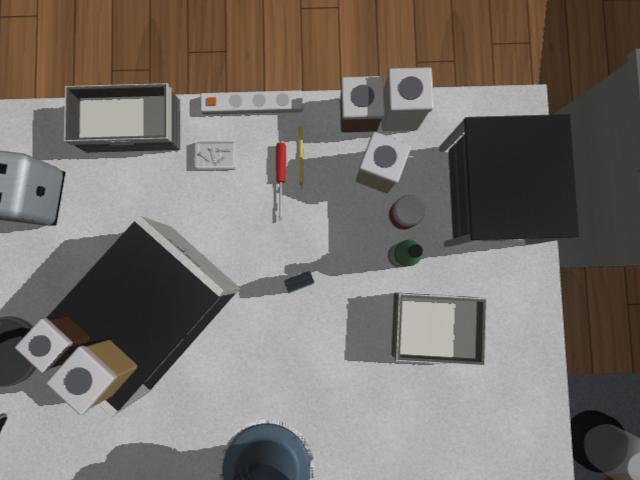

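```bash
cat > h.py <<'E'
from cell import ctrl, viewer, close_job
import numpy as np, cv2
from scipy.spatial.transform import Rotation as Ro
def cap(n,name):
    c=viewer.get_calibration(n); im=viewer.capture(n); cv2.imwrite(f"pics/{name}.png",im)
    np.savez(f"pics/{name}.npz",K=c["camera_matrix"],T=c["world_to_cam"]); return im
def P(name):
    d=np.load(f"pics/{name}.npz"); return d["K"],d["T"]
def proj(name,X):
    K,T=P(name); X=np.atleast_2d(X); c=X@T[:3,:3].T+T[:3,3]; p=c@K.T; return p[:,:2]/p[:,2:]
def ray(name,uv):
    K,T=P(name); d=T[:3,:3].T@np.linalg.solve(K,[*uv,1]); return -T[:3,:3].T@T[:3,3], d/np.linalg.norm(d)
def onz(name,uv,z):
    o,d=ray(name,uv); return o+d*(z-o[2])/d[2]
def tri(obs):
    A=np.zeros((3,3));b=np.zeros(3);L=[]
    for n,uv in obs:
        o,d=ray(n,uv);M=np.eye(3)-np.outer(d,d);A+=M;b+=M@o;L.append((o,M))
    X=np.linalg.solve(A,b); return X,[round(1e3*float(np.linalg.norm(M@(X-o))),1) for o,M in L]
def crop(name,x,y,w,h,s):
    return cv2.resize(cv2.imread(f"pics/{name}.png")[y:y+h,x:x+w],None,fx=s,fy=s,interpolation=cv2.INTER_CUBIC)
def tool(dw):  # world shift -> tool axes
    return Ro.from_rotvec(ctrl.get_obs()["orientation"]).inv().apply(dw)
E
python3 - <<'E'
from h import *
for n in("side","top"):cap(n,n+"0")
a=crop("top0",130,205,220,100,3.6);b=crop("side0",330,230,100,90,3.0)
im=np.zeros((600,800,3),np.uint8);im[:a.shape[0],:a.shape[1]]=a[:,:800];im[310:310+b.shape[0]-0,:b.shape[1]]=b[:290]
cv2.imwrite("pics/v1.png",im)
print(onz("top0",(140,220),.215),onz("top0",(237,292),.215),onz("top0",(299,280),.1))
print(Ro.from_rotvec(ctrl.get_obs()["orientation"]).as_matrix().round(3))
K,T=P("side0");c=viewer.get_calibration("wrist")["world_to_cam"];print(-c[:3,:3].T@c[:3,3])
E
```

```text
[0.5936439  0.23003768 0.215     ] [0.43717757 0.02736585 0.215     ] [ 0.45827192 -0.09725181  0.1       ]
[[-0.926  0.378 -0.   ]
 [ 0.378  0.926 -0.001]
 [ 0.    -0.001 -1.   ]]
[0.14584103 0.56135661 0.3743337 ]
```

View pics/v1.png

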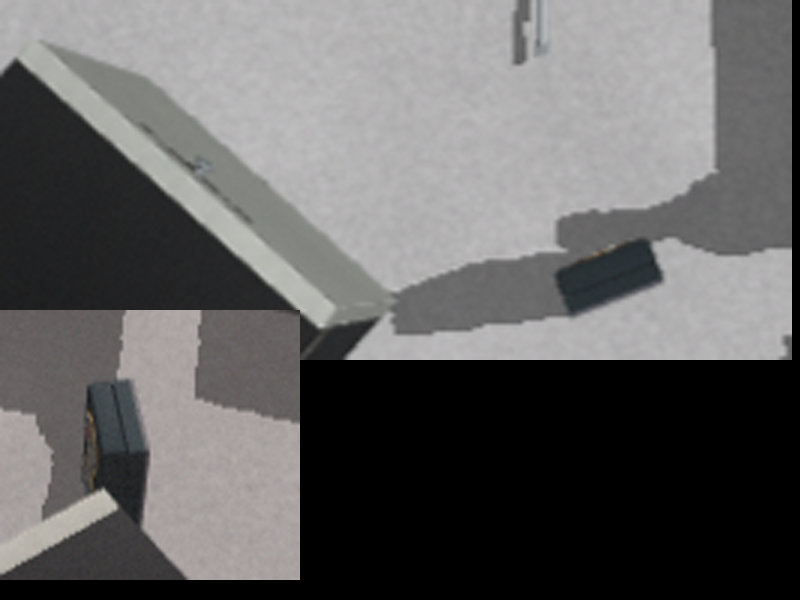

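Run:
```python
from h import *
f=lambda x,y:(130+x/3.6,205+y/3.6)
print("line",onz("top0",f(145,125),.19),onz("top0",f(252,220),.19),"screw",onz("top0",f(200,165),.19))
print("edge",onz("top0",f(42,40),.215),onz("top0",f(342,305),.215))
print("gauge",[onz("top0",f(*p),.1).round(4) for p in[(555,270),(648,240),(662,283),(570,315)]])
g=lambda x,y:(330+x/3,230+y/3-310/3)
print([tri([("top0",f(*p)),("side0",g(*q))]) for p,q in [((555,270),(88,455-70)),((662,283),(147,455)),((648,240),(103,460))]])
for z in(.3,.35): print("canis",onz("top0",(40,345),z),onz("top0",(80,380),z))
o=ctrl.get_obs()["tool_pos"]
print(tool(np.array([.217,.532,.45])-o),tool(np.array([.645,.03,.40])-o),tool(np.array([.645,.03,.27])-o))
```

```text
line [0.5523556  0.17386317 0.19      ] [0.49387079 0.11019102 0.19      ] screw [0.52749437 0.14103718 0.19      ]
edge [0.60181228 0.22655945 0.215     ] [0.44257057 0.05227995 0.215     ]
gauge [array([ 0.4592, -0.0628,  0.1   ]), array([ 0.4768, -0.1233,  0.1   ]), array([ 0.449 , -0.1316,  0.1   ]), array([ 0.4301, -0.0719,  0.1   ])]
[(array([ 0.46367615, -0.06638912,  0.15672755]), [4.4, 4.4]), (array([ 0.43995267, -0.13129084,  0.01972863]), [8.3, 8.3]), (array([ 0.47012118, -0.12244918,  0.01602556]), [8.0, 8.0])]
canis [0.34980866 0.38640776 0.3       ] [0.28305617 0.30969817 0.3       ]
canis [0.35577446 0.35772087 0.35      ] [0.29262449 0.28515116 0.35      ]
[ 0.0002899  -0.00037806 -0.21915061] [-0.58577679 -0.30318492 -0.16893263] [-0.58579086 -0.30306411 -0.03893269]
```

The manual's scale: shifts go in shares of 0.6 m and turns go in shares of 180 degrees. Converting my numbers, -0.22 m / 0.6 = -0.3667, -0.15 m / 0.6 = -0.25, -0.15 rad / 3.1416 = -0.0477.

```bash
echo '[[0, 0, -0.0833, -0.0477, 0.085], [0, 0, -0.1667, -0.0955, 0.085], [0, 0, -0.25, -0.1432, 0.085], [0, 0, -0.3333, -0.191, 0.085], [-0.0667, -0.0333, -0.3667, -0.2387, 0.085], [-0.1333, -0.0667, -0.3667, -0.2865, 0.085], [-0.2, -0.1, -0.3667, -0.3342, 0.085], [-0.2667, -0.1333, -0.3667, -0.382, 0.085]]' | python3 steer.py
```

```text
refused: ROWS must be an object with the rows under "offsets". Nothing was moved.
```

Refused on format, not on reach. It needs an object with the rows under "offsets".

```bash
echo '{"offsets": [[0, 0, -0.0833, -0.0477, 0.085], [0, 0, -0.1667, -0.0955, 0.085], [0, 0, -0.25, -0.1432, 0.085], [0, 0, -0.3333, -0.191, 0.085], [-0.0667, -0.0333, -0.3667, -0.2387, 0.085], [-0.1333, -0.0667, -0.3667, -0.2865, 0.085], [-0.2, -0.1, -0.3667, -0.3342, 0.085], [-0.2667, -0.1333, -0.3667, -0.382, 0.085]]}' | python3 steer.py
python3 - <<'E'
from h import *
o=ctrl.get_obs()["tool_pos"]
print(tool(np.array([.645,.03,.40])-o),tool(np.array([.645,.03,.27])-o))
E
```

```text
clock: 1.05
tool_pos: [0.3335, 0.4001, 0.4515]
orientation: [-1.193, 2.905, 0.001]
force: [0.5, 0.7, -0.8]
opening: 0.0851
grip_force: 0.0
[ 0.03858793 -0.4822079   0.05153847] [ 0.03871552 -0.48220031  0.1815384 ]
```

To row units: -0.38 m / 0.6 = -0.6333, 0.03 m / 0.6 = 0.05, -0.4 rad / 3.1416 = -0.1273.

```bash
echo '{"offsets": [[0, -0.0833, 0, -0.0477, 0.085], [0, -0.1667, 0, -0.0955, 0.085], [0.0167, -0.25, 0, -0.1273, 0.085], [0.0333, -0.3333, 0, -0.1273, 0.085], [0.0417, -0.4167, 0.05, -0.1273, 0.085], [0.05, -0.5, 0.1, -0.1273, 0.085], [0.0583, -0.5667, 0.15, -0.1273, 0.085], [0.0633, -0.6333, 0.2, -0.1273, 0.085]]}' | python3 steer.py;  echo '{"offsets": [[-0.0667, -0.0667, 0.0333, 0, 0.085], [-0.1333, -0.1, 0.05, 0, 0.085], [-0.1333, -0.1, 0.05, 0, 0.085], [-0.1333, -0.1, 0.05, 0, 0.085]]}' | python3 steer.py
python3 - <<'E'
from h import *
o=ctrl.get_obs()["tool_pos"];print(o)
cap("wrist","w1")
print(proj("w1",[[.5275,.141,.19],[.455,-.097,.1]]))
E
```

```text
clock: 1.85
tool_pos: [0.5563, 0.1198, 0.3481]
orientation: [-1.737, 2.616, -0.001]
force: [0.3, 0.8, 0.5]
opening: 0.0851
grip_force: 0.0
clock: 2.25
tool_pos: [0.642, 0.1726, 0.3161]
orientation: [1.738, -2.613, -0.002]
force: [0.5, 0.3, 0.7]
opening: 0.085
grip_force: 0.0
[0.6419527  0.17255756 0.31605467]
[[ 440.81601159  143.35111884]
 [ 404.52830106 -175.30917328]]
```

View pics/w1.png

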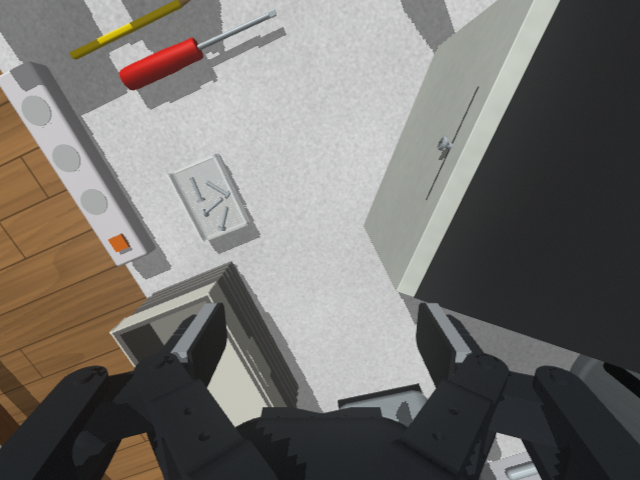

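To row units: 0.17 m / 0.6 = 0.2833, -0.03 m / 0.6 = -0.05.

```bash
echo '{"offsets": [[0.0833, -0.0167, 0, 0, 0.085], [0.1667, -0.0333, 0, 0, 0.085], [0.25, -0.05, 0, 0, 0.085], [0.2833, -0.05, 0, 0, 0.085], [0.2833, -0.05, 0, 0, 0.085], [0.2833, -0.05, 0, 0, 0.085]]}' | python3 steer.py
python3 - <<'E'
from h import *
cap("wrist","w2")
print(proj("w2",[[.5275,.141,.19],[.455,-.097,.1]]))
E
```

```text
clock: 2.9
tool_pos: [0.6027, 0.0033, 0.3214]
orientation: [-1.735, 2.615, -0.003]
force: [0.3, -0.1, 0.1]
opening: 0.0849
grip_force: 0.0
[[451.48564529 330.41331004]
 [421.39413136  59.68910254]]
```

View pics/w2.png

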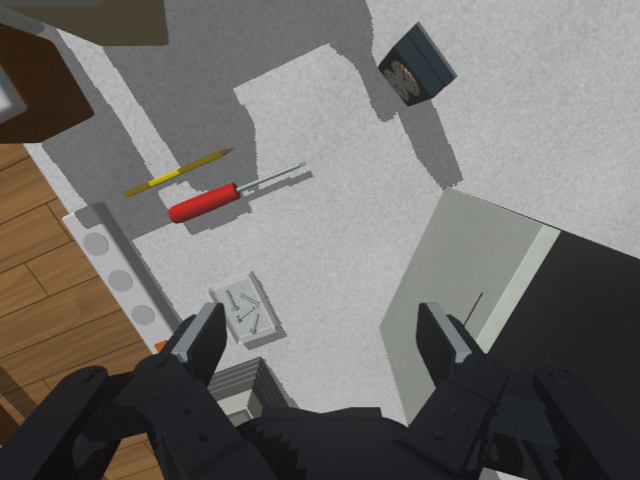

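To row units: -0.1 m / 0.6 = -0.1667, -0.05 m / 0.6 = -0.0833.

```bash
echo '{"offsets": [[-0.0833, -0.0333, 0, 0, 0.085], [-0.1667, -0.05, 0.05, 0, 0.085], [-0.1667, -0.05, 0.05, 0, 0.085], [-0.1667, -0.05, 0.05, 0, 0.085]]}' | python3 steer.py
python3 - <<'E'
from h import *
cap("wrist","w3")
print(proj("w3",[[.5275,.141,.19],[.455,-.097,.1]]))
(x,y)=proj("w3",[[.5275,.141,.19]])[0].astype(int); x0,y0=x-60,y-80;print(x0,y0)
im=np.hstack([crop("w1",400,60,100,150,4),crop("w3",x0,y0,100,150,4)]);cv2.imwrite("pics/v2.png",im)
E
```

```text
clock: 3.35
tool_pos: [0.6695, 0.0872, 0.2867]
orientation: [1.743, -2.611, -0.003]
force: [-0.3, 0.1, -0.6]
opening: 0.0847
grip_force: 0.0
[[521.39282974 238.06741502]
 [482.00456609 -93.91710171]]
461 158
```

View pics/v2.png

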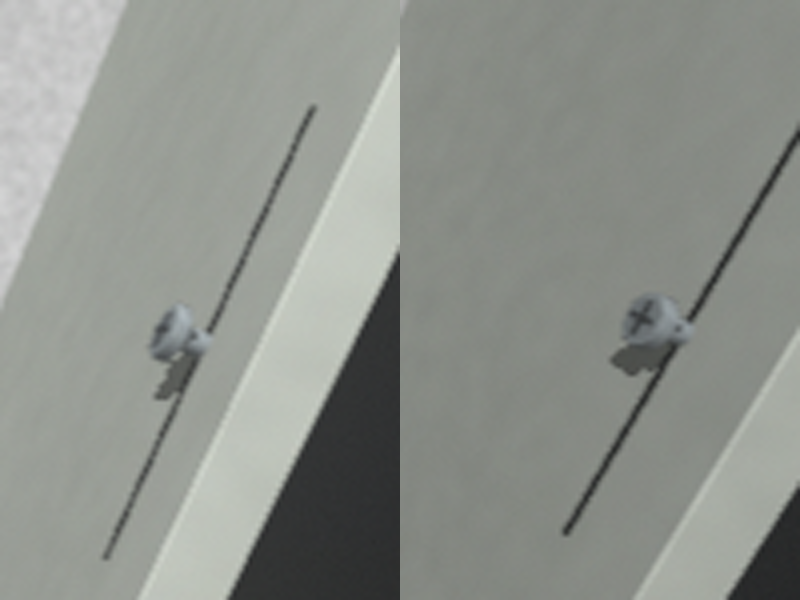

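Run:
```python
from h import *
a=lambda x,y:("w1",(400+(x+.5)/4-.5,60+(y+.5)/4-.5))
b=lambda x,y:("w3",(461+(x+.5)/4-.5,158+(y+.5)/4-.5))
f=lambda x,y:("top0",(130+(x+.5)/3.6-.5,205+(y+.5)/3.6-.5))
for n,o in dict(head=[a(168,332),b(240,318)],shank=[a(207,345),b(288,330)],lineFar=[a(106,558),b(166,534),f(145,125)],lineNear=[a(314,106),("w2",(482,293)),f(252,220)],lineFar2=[a(106,558),b(166,534)],
 lineNear2=[a(314,106),("w2",(482,293))]).items():
    X,r=tri(o);print(n,X.round(4),r)
for nm in("w1","w2","w3"): print(nm, [proj(nm,[X])[0].round(1) for X in ([.46,-.063,.1],[.477,-.123,.1],[.449,-.132,.1],[.43,-.072,.1])])
im=np.hstack([crop("w2",370,10,100,110,4),crop("side0",340,240,50,70,8)[:440]]);cv2.imwrite("pics/v3.png",im)
```

```text
head [0.5264 0.1412 0.1876] [0.4, 0.4]
shank [0.5202 0.1459 0.19  ] [0.2, 0.2]
lineFar [0.5528 0.1753 0.1952] [1.8, 0.5, 2.1]
lineNear [0.4932 0.1107 0.1954] [1.6, 0.9, 1.6]
lineFar2 [0.5516 0.1784 0.1911] [0.1, 0.1]
lineNear2 [0.4914 0.1123 0.1924] [0.2, 0.2]
w1 [array([ 411.6, -122.8]), array([ 368.1, -201.1]), array([ 397.7, -234.2]), array([ 442.8, -153.7])]
w2 [array([426.9,  96.5]), array([391.4,  41.9]), array([416.2,  18.9]), array([453.2,  74.7])]
w3 [array([486.3, -42.9]), array([ 446. , -119.2]), array([ 478.3, -151.3]), array([520.1, -72.7])]
```

View pics/v3.png

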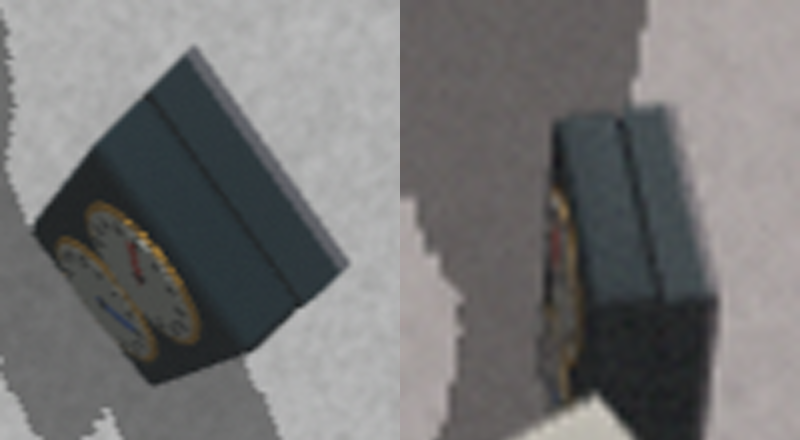

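Run:
```python
from h import *
w=lambda x,y:("w2",(370+(x+.5)/4-.5,10+(y+.5)/4-.5))
s=lambda x,y:("side0",(340+(x-400+.5)/8-.5,240+(y+.5)/8-.5))
f=lambda x,y:("top0",(130+(x+.5)/3.6-.5,205+(y+.5)/3.6-.5))
C=dict(bl=(w(348,265),s(716,298),f(570,315)),fl=(w(250,350),s(590,300),f(555,270)),br=(w(193,48),s(672,103),f(662,283)),fr=(w(95,155),s(557,120),f(648,240)))
R={}
for k,o in C.items():
    X,r=tri(o);R[k]=X;print(k,X.round(4),r)
c=sum(R.values())/4;d=(R['bl']+R['fl']-R['br']-R['fr']);y=np.degrees(np.arctan2(d[1],d[0]));print("centre",c,"gauge y line deg",y)
ob=ctrl.get_obs();m=Ro.from_rotvec(ob["orientation"]).as_matrix();ty=np.degrees(np.arctan2(m[1,1],m[0,1]));print("tool y deg",ty,"turn",np.radians(ty-y))
print("tool shift to z .2",tool(np.array([c[0],c[1],.2])-ob["tool_pos"]), ob["tool_pos"])
```

```text
bl [ 0.4285 -0.0701  0.0998] [1.5, 1.3, 2.6]
fl [ 0.4577 -0.061   0.1017] [1.8, 1.0, 2.6]
br [ 0.4489 -0.13    0.1007] [0.9, 0.5, 1.2]
fr [ 0.4768 -0.1201  0.0972] [2.7, 0.6, 2.5]
centre [ 0.45297286 -0.09531482  0.0998475 ] gauge y line deg 108.37036216689414
tool y deg 157.3610957695973 turn 0.855049604334594
tool shift to z .2 [0.25026228 0.12993507 0.08870837] [0.66935507 0.08569245 0.28830975]
```

To row units: 0.25 m / 0.6 = 0.4167, 0.21 m / 0.6 = 0.35, 0.855 rad / 3.1416 = 0.2722.

```bash
echo '{"offsets": [[0.0667, 0.0333, 0, 0.0477, 0.085], [0.1417, 0.0667, 0, 0.0955, 0.085], [0.2167, 0.1083, 0.0333, 0.1432, 0.085], [0.2833, 0.15, 0.0667, 0.191, 0.085], [0.35, 0.1833, 0.1, 0.2387, 0.085], [0.4167, 0.2167, 0.1333, 0.2722, 0.085], [0.4167, 0.2167, 0.1333, 0.2722, 0.085], [0.4167, 0.2167, 0.1333, 0.2722, 0.085]]}' | python3 steer.py
python3 - <<'E'
from h import *
ob=ctrl.get_obs();m=Ro.from_rotvec(ob["orientation"]).as_matrix();ty=np.degrees(np.arctan2(m[1,1],m[0,1]));print(ty,ob["tool_pos"])
print("shift",tool(np.array([.453,-.0953,.060])-ob["tool_pos"]))
cap("wrist","w4");print(proj("w4",[[.4285,-.0701,.1],[.4577,-.061,.1],[.4489,-.13,.1],[.4768,-.12,.1]]).round(0).tolist())
E
```

```text
clock: 4.2
tool_pos: [0.4514, -0.0968, 0.2096]
orientation: [-0.493, 3.102, -0.001]
force: [0.1, 0.3, 0.2]
opening: 0.085
grip_force: 0.0
108.05307803891232 [ 0.45138628 -0.09682508  0.20963257]
shift [-0.00191863  0.00102529  0.14963324]
[[363.0, 222.0], [361.0, 258.0], [283.0, 223.0], [285.0, 258.0]]
```

View pics/w4.png

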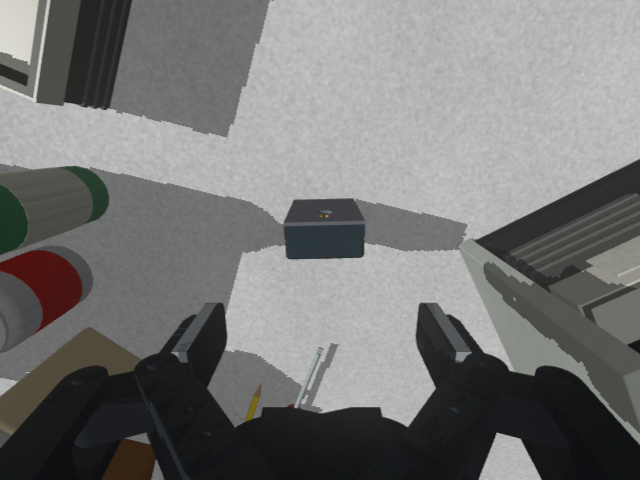

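To row units: 0.15 m / 0.6 = 0.25, 0.13 m / 0.6 = 0.2167, -0.005 rad / 3.1416 = -0.0016.

```bash
echo '{"offsets": [[-0.0033, 0.0017, 0.0833, -0.0016, 0.085], [-0.0033, 0.0017, 0.1667, -0.0016, 0.085], [-0.0033, 0.0017, 0.2167, -0.0016, 0.085], [-0.0033, 0.0017, 0.25, -0.0016, 0.085], [-0.0033, 0.0017, 0.25, -0.0016, 0.085], [-0.0033, 0.0017, 0.25, -0.0016, 0.085]]}' | python3 steer.py 60;echo '{"offsets": [[0, 0, 0, 0, 0.06], [0, 0, 0, 0, 0.05], [0, 0, 0, 0, 0.05], [0, 0, 0, 0, 0.05], [0, 0, 0, 0, 0.05], [0, 0, 0, 0, 0.05], [0, 0, 0, 0, 0.05], [0, 0, 0, 0, 0.05]]}' | python3 steer.py 60
```

```text
clock: 4.85
tool_pos: [0.4569, -0.0943, 0.0602]
orientation: [-0.507, 3.098, -0.002]
force: [-0.3, -0.2, 0.4]
opening: 0.0852
grip_force: 0.0
clock: 5.65
tool_pos: [0.4569, -0.0943, 0.061]
orientation: [-0.505, 3.096, -0.001]
force: [0.3, 2.3, 4.9]
opening: 0.0634
grip_force: 64.4
```

To row units: -0.124 m / 0.6 = -0.2067, -0.1 m / 0.6 = -0.1667.

```bash
echo '{"offsets": [[0, 0, -0.05, 0, 0.05], [0, 0, -0.1, 0, 0.05], [0, 0, -0.1667, 0, 0.05], [0, 0, -0.2067, 0, 0.05], [0, 0, -0.2067, 0, 0.05], [0, 0, -0.2067, 0, 0.05]]}' | python3 steer.py 60
cat >> h.py <<'E'
S=np.array([.5213,.1454]);n=np.array([.739,-.673]);e=np.array([.673,.739])
def st(k=20):
    for _ in range(1): o=ctrl.get_obs()
    m=Ro.from_rotvec(o["orientation"]).as_matrix();ty=np.degrees(np.arctan2(m[1,1],m[0,1]))
    p=o["tool_pos"];q=p[:2]-S
    F=o["force"]
    print(f"t {o['clock']:.2f} yaw {ty:.2f} tilt {np.degrees(np.arccos(-m[2,2])):.2f} out {1e3*q@n:.1f} along {1e3*q@e:.1f} z {1e3*p[2]:.1f} Fn {F[:2]@n:.1f} Fe {F[:2]@e:.1f} Fz {F[2]:.1f} grip {o['grip_force']:.0f} op {o['opening']:.4f} turn {np.radians(ty-47.6):.3f}")
    return o
E
python3 - <<'E'
from h import *
o=st();t=S+.066*n;print(tool(np.array([*t,.1855])-o["tool_pos"]))
E
```

```text
clock: 6.25
tool_pos: [0.4552, -0.0944, 0.1832]
orientation: [-0.505, 3.099, -0.001]
force: [0.6, 1.2, -2.7]
opening: 0.0628
grip_force: 68.2
t 6.25 yaw 108.50 tilt 0.10 out 112.5 along -221.7 z 183.2 Fn -0.3 Fe 1.3 Fz -2.7 grip 68 op 0.0628 turn 1.063
[-0.17097613  0.14882352 -0.0022487 ]
```

To row units: -0.171 m / 0.6 = -0.285, -0.16 m / 0.6 = -0.2667, 1.063 rad / 3.1416 = 0.3384.

```bash
echo '{"offsets": [[-0.05, 0.0417, -0.0033, 0.0446, 0.05], [-0.1, 0.0833, -0.0033, 0.0891, 0.05], [-0.15, 0.125, -0.0033, 0.1337, 0.05], [-0.1917, 0.1667, -0.0033, 0.1783, 0.05], [-0.2333, 0.2, -0.0033, 0.2228, 0.05], [-0.2667, 0.2333, -0.0033, 0.2674, 0.05], [-0.285, 0.2483, -0.0033, 0.3119, 0.05], [-0.285, 0.2483, -0.0033, 0.3384, 0.05]]}' | python3 steer.py;echo '{"offsets": [[0, 0, 0, 0, 0.05], [0, 0, 0, 0, 0.05], [0, 0, 0, 0, 0.05]]}' | python3 steer.py
python3 - <<'E'
from h import *
o=st();t=S+.066*n;print(tool(np.array([*t,.1855])-o["tool_pos"]))
E
```

```text
clock: 7.05
tool_pos: [0.5691, 0.1032, 0.1819]
orientation: [-1.137, -2.925, 0.001]
force: [0.1, -1.0, -2.6]
opening: 0.0631
grip_force: 67.9
clock: 7.35
tool_pos: [0.5689, 0.1009, 0.1839]
orientation: [-1.135, -2.928, 0.001]
force: [-0.6, -0.2, -3.0]
opening: 0.0634
grip_force: 67.9
t 7.35 yaw 47.63 tilt 0.10 out 65.1 along -0.9 z 183.9 Fn -0.3 Fe -0.5 Fz -3.0 grip 68 op 0.0634 turn 0.001
[-0.00084357  0.00088181 -0.00158543]
```

To row units: 0.03 m / 0.6 = 0.05, -0.0015 m / 0.6 = -0.0025.

```bash
echo '{"offsets": [[0.025, 0.0017, -0.0025, 0, 0.05], [0.05, 0.0017, -0.0025, 0, 0.05], [0.05, 0.0017, -0.0025, 0, 0.05], [0.05, 0.0017, -0.0025, 0, 0.05]]}' | python3 steer.py; python3 -c "
from h import *;st()"; echo '{"offsets": [[0.0033, 0, 0, 0, 0.05], [0.0067, 0, 0, 0, 0.05], [0.0067, 0, 0, 0, 0.05]]}' | python3 steer.py; python3 -c "
from h import *;st()"; echo '{"offsets": [[0.0017, 0, 0, 0, 0.05], [0.0033, 0, 0, 0, 0.05], [0.0033, 0, 0, 0, 0.05]]}' | python3 steer.py; python3 -c "
from h import *;st()"
```

```text
clock: 7.75
tool_pos: [0.5475, 0.1228, 0.1866]
orientation: [1.134, 2.929, 0.0]
force: [0.7, 0.2, -2.3]
opening: 0.0635
grip_force: 68.0
t 7.75 yaw 47.67 tilt 0.03 out 34.5 along 1.0 z 186.6 Fn 0.4 Fe 0.6 Fz -2.3 grip 68 op 0.0635 turn 0.001
clock: 8.05
tool_pos: [0.5451, 0.125, 0.1863]
orientation: [-1.136, -2.929, -0.0]
force: [0.2, 0.4, -2.8]
opening: 0.0638
grip_force: 68.0
t 8.05 yaw 47.59 tilt 0.01 out 31.3 along 0.9 z 186.3 Fn -0.1 Fe 0.4 Fz -2.8 grip 68 op 0.0638 turn -0.000
clock: 8.35
tool_pos: [0.5436, 0.1263, 0.1863]
orientation: [-1.136, -2.929, -0.0]
force: [0.3, -0.1, -3.6]
opening: 0.0632
grip_force: 68.0
t 8.35 yaw 47.59 tilt 0.01 out 29.3 along 0.9 z 186.3 Fn 0.3 Fe 0.2 Fz -3.6 grip 68 op 0.0632 turn -0.000
```

To row units: 0.002 m / 0.6 = 0.0033, 0.0007 m / 0.6 = 0.0012.

```bash
for i in 1 2 3; do :; done; echo '{"offsets": [[0, -0.0015, 0.0012, 0, 0.05], [0.0017, -0.0015, 0.0012, 0, 0.05], [0.0033, -0.0015, 0.0012, 0, 0.05], [0.0033, -0.0015, 0.0012, 0, 0.05]]}' | python3 steer.py; python3 -c "
from h import *;st()"; echo '{"offsets": [[0.0017, 0, 0, 0, 0.05], [0.0017, 0, 0, 0, 0.05]]}' | python3 steer.py; python3 -c "
from h import *;st()"; echo '{"offsets": [[0.0017, 0, 0, 0, 0.05], [0.0017, 0, 0, 0, 0.05]]}' | python3 steer.py; python3 -c "
from h import *;st()"
```

```text
clock: 8.75
tool_pos: [0.5415, 0.1271, 0.1856]
orientation: [-1.136, -2.929, -0.0]
force: [0.2, 0.0, -2.6]
opening: 0.0632
grip_force: 68.0
t 8.75 yaw 47.60 tilt 0.01 out 27.2 along 0.1 z 185.6 Fn 0.1 Fe 0.1 Fz -2.6 grip 68 op 0.0632 turn 0.000
clock: 8.95
tool_pos: [0.5408, 0.1278, 0.1857]
orientation: [-1.136, -2.929, -0.0]
force: [-0.7, 0.5, -3.6]
opening: 0.0634
grip_force: 68.0
t 8.95 yaw 47.60 tilt 0.01 out 26.2 along 0.1 z 185.7 Fn -0.9 Fe -0.0 Fz -3.6 grip 68 op 0.0634 turn -0.000
clock: 9.15
tool_pos: [0.54, 0.1284, 0.1857]
orientation: [-1.136, -2.929, -0.0]
force: [-0.1, -0.2, -3.7]
opening: 0.063
grip_force: 68.0
t 9.15 yaw 47.60 tilt 0.01 out 25.2 along 0.1 z 185.7 Fn 0.1 Fe -0.2 Fz -3.7 grip 68 op 0.0630 turn 0.000
```

To row units: 0.001 m / 0.6 = 0.0017.

```bash
for i in 1; do :; done; echo '{"offsets": [[0.0017, 0, 0, 0, 0.05], [0.0017, 0, 0, 0, 0.05]]}' | python3 steer.py; python3 -c "
from h import *;st()"; echo '{"offsets": [[0.0017, 0, 0, 0, 0.05], [0.0017, 0, 0, 0, 0.05]]}' | python3 steer.py; python3 -c "
from h import *;st()"; echo '{"offsets": [[0.0017, 0, 0, 0, 0.05], [0.0017, 0, 0, 0, 0.05]]}' | python3 steer.py; python3 -c "
from h import *;st()"; echo '{"offsets": [[0.0017, 0, 0, 0, 0.05], [0.0017, 0, 0, 0, 0.05]]}' | python3 steer.py; python3 -c "
from h import *;st()"
```

```text
clock: 9.35
tool_pos: [0.5393, 0.1291, 0.1856]
orientation: [-1.136, -2.929, -0.0]
force: [-0.7, -0.2, -2.2]
opening: 0.0632
grip_force: 68.0
t 9.35 yaw 47.60 tilt 0.01 out 24.3 along 0.1 z 185.6 Fn -0.3 Fe -0.6 Fz -2.2 grip 68 op 0.0632 turn -0.000
clock: 9.55
tool_pos: [0.5385, 0.1298, 0.1856]
orientation: [-1.136, -2.929, -0.0]
force: [0.4, -1.0, -2.5]
opening: 0.0634
grip_force: 68.0
t 9.55 yaw 47.60 tilt 0.01 out 23.3 along 0.0 z 185.6 Fn 1.0 Fe -0.5 Fz -2.5 grip 68 op 0.0634 turn -0.000
clock: 9.75
tool_pos: [0.5378, 0.1304, 0.1856]
orientation: [-1.136, -2.929, -0.0]
force: [-0.0, -0.1, -3.5]
opening: 0.0634
grip_force: 68.0
t 9.75 yaw 47.60 tilt 0.01 out 22.3 along 0.0 z 185.6 Fn 0.1 Fe -0.1 Fz -3.5 grip 68 op 0.0634 turn -0.000
clock: 9.95
tool_pos: [0.5371, 0.1311, 0.1856]
orientation: [-1.136, -2.929, -0.0]
force: [-0.3, 0.2, -3.0]
opening: 0.0634
grip_force: 68.0
t 9.95 yaw 47.60 tilt 0.01 out 21.3 along 0.1 z 185.6 Fn -0.3 Fe -0.1 Fz -3.0 grip 68 op 0.0634 turn -0.000
```

To row units: 0.001 m / 0.6 = 0.0017.

```bash
echo '{"offsets": [[0.0017, 0, 0, 0, 0.05], [0.0017, 0, 0, 0, 0.05]]}' | python3 steer.py; python3 -c "
from h import *;st()"; echo '{"offsets": [[0.0017, 0, 0, 0, 0.05], [0.0017, 0, 0, 0, 0.05]]}' | python3 steer.py; python3 -c "
from h import *;st()"; echo '{"offsets": [[0.0012, 0, 0, 0, 0.05], [0.0012, 0, 0, 0, 0.05]]}' | python3 steer.py; python3 -c "
from h import *;st()"
```

```text
clock: 10.15
tool_pos: [0.5363, 0.1318, 0.1856]
orientation: [-1.136, -2.929, -0.0]
force: [-0.2, 1.1, -3.1]
opening: 0.063
grip_force: 68.0
t 10.15 yaw 47.60 tilt 0.01 out 20.3 along 0.1 z 185.6 Fn -0.9 Fe 0.6 Fz -3.1 grip 68 op 0.0630 turn 0.000
clock: 10.35
tool_pos: [0.5361, 0.1321, 0.1857]
orientation: [1.136, 2.928, -0.001]
force: [1.7, -0.7, -3.4]
opening: 0.0636
grip_force: 68.0
t 10.35 yaw 47.58 tilt 0.07 out 19.9 along 0.1 z 185.7 Fn 1.7 Fe 0.6 Fz -3.4 grip 68 op 0.0636 turn -0.000
clock: 10.55
tool_pos: [0.536, 0.1321, 0.1857]
orientation: [1.137, 2.927, -0.001]
force: [3.2, -4.7, -4.6]
opening: 0.0636
grip_force: 67.8
t 10.55 yaw 47.55 tilt 0.12 out 19.8 along 0.1 z 185.7 Fn 5.5 Fe -1.3 Fz -4.6 grip 68 op 0.0636 turn -0.001
```

To row units: 0.004 m / 0.6 = 0.0067, 0.002 m / 0.6 = 0.0033.

```bash
echo '{"offsets": [[-0.0017, 0, 0, 0, 0.05], [-0.0017, 0, 0.0033, 0, 0.05], [-0.0017, 0, 0.0067, 0, 0.05], [-0.0017, 0, 0.0067, 0, 0.05]]}' | python3 steer.py; python3 -c "
from h import *;st()"; echo '{"offsets": [[0, 0, 0.0017, 0, 0.05], [0, 0, 0.0033, 0, 0.05], [0, 0, 0.0033, 0, 0.05]]}' | python3 steer.py; python3 -c "
from h import *;st()"; echo '{"offsets": [[0, 0, 0.0017, 0, 0.05], [0, 0, 0.0017, 0, 0.05]]}' | python3 steer.py; python3 -c "
from h import *;st()"; echo '{"offsets": [[0, 0, 0.0017, 0, 0.05], [0, 0, 0.0017, 0, 0.05]]}' | python3 steer.py; python3 -c "
from h import *;st()"
```

```text
clock: 10.95
tool_pos: [0.5362, 0.1324, 0.1816]
orientation: [1.136, 2.928, 0.001]
force: [3.0, -0.6, -3.2]
opening: 0.0634
grip_force: 68.1
t 10.95 yaw 47.60 tilt 0.05 out 19.8 along 0.4 z 181.6 Fn 2.7 Fe 1.6 Fz -3.2 grip 68 op 0.0634 turn -0.000
clock: 11.25
tool_pos: [0.5362, 0.1322, 0.1797]
orientation: [1.136, 2.929, 0.0]
force: [2.9, -1.4, -2.0]
opening: 0.0631
grip_force: 68.1
t 11.25 yaw 47.60 tilt 0.03 out 19.8 along 0.3 z 179.7 Fn 3.0 Fe 0.9 Fz -2.0 grip 68 op 0.0631 turn -0.000
clock: 11.45
tool_pos: [0.5361, 0.1322, 0.1787]
orientation: [1.136, 2.929, 0.0]
force: [2.5, -1.8, -2.1]
opening: 0.0637
grip_force: 68.2
t 11.45 yaw 47.59 tilt 0.02 out 19.8 along 0.2 z 178.7 Fn 3.1 Fe 0.4 Fz -2.1 grip 68 op 0.0637 turn -0.000
clock: 11.65
tool_pos: [0.536, 0.132, 0.178]
orientation: [1.136, 2.928, -0.0]
force: [1.0, -2.8, 2.2]
opening: 0.0632
grip_force: 68.5
t 11.65 yaw 47.59 tilt 0.03 out 19.9 along -0.0 z 178.0 Fn 2.7 Fe -1.4 Fz 2.2 grip 69 op 0.0632 turn -0.000
```

To row units: 0.001 m / 0.6 = 0.0017.

```bash
echo '{"offsets": [[0, 0, 0.0017, 0, 0.05], [0, 0, 0.0017, 0, 0.05]]}' | python3 steer.py; python3 -c "
from h import *;st()"; echo '{"offsets": [[0, 0, 0.0017, 0, 0.05], [0, 0, 0.0017, 0, 0.05]]}' | python3 steer.py; python3 -c "
from h import *;st()"; echo '{"offsets": [[0, 0, 0.0017, 0, 0.05], [0, 0, 0.0033, 0, 0.05], [0, 0, 0.0033, 0, 0.05]]}' | python3 steer.py; python3 -c "
from h import *;st()"; echo '{"offsets": [[0, 0, 0.0017, 0, 0.05], [0, 0, 0.0033, 0, 0.05], [0, 0, 0.0033, 0, 0.05]]}' | python3 steer.py; python3 -c "
from h import *;st()"
```

```text
clock: 11.85
tool_pos: [0.5361, 0.1321, 0.1773]
orientation: [1.136, 2.928, 0.0]
force: [1.5, -3.9, 3.8]
opening: 0.0636
grip_force: 68.9
t 11.85 yaw 47.59 tilt 0.05 out 19.9 along 0.1 z 177.3 Fn 3.8 Fe -1.9 Fz 3.8 grip 69 op 0.0636 turn -0.000
clock: 12.05
tool_pos: [0.5362, 0.1322, 0.176]
orientation: [1.136, 2.928, 0.001]
force: [0.9, -2.1, 2.2]
opening: 0.0628
grip_force: 68.6
t 12.05 yaw 47.59 tilt 0.05 out 19.9 along 0.3 z 176.0 Fn 2.0 Fe -1.0 Fz 2.2 grip 69 op 0.0628 turn -0.000
clock: 12.35
tool_pos: [0.5358, 0.132, 0.1725]
orientation: [-1.136, -2.928, 0.001]
force: [5.7, -3.6, -6.4]
opening: 0.0631
grip_force: 67.9
t 12.35 yaw 47.57 tilt 0.06 out 19.8 along -0.2 z 172.5 Fn 6.6 Fe 1.2 Fz -6.4 grip 68 op 0.0631 turn -0.000
clock: 12.65
tool_pos: [0.5358, 0.132, 0.1712]
orientation: [-1.136, -2.929, 0.001]
force: [4.6, -3.5, -3.8]
opening: 0.0634
grip_force: 67.9
t 12.65 yaw 47.59 tilt 0.04 out 19.7 along -0.1 z 171.2 Fn 5.8 Fe 0.5 Fz -3.8 grip 68 op 0.0634 turn -0.000
```

To row units: 0.0015 m / 0.6 = 0.0025, 0.001 m / 0.6 = 0.0017.

```bash
echo '{"offsets": [[-0.0008, 0, 0.0017, 0, 0.05], [-0.0008, 0, 0.0025, 0, 0.05], [-0.0008, 0, 0.0025, 0, 0.05]]}' | python3 steer.py; python3 -c "
from h import *;st()"; echo '{"offsets": [[0, 0, 0.0017, 0, 0.05], [0, 0, 0.0017, 0, 0.05]]}' | python3 steer.py; python3 -c "
from h import *;st()"; echo '{"offsets": [[0, 0, 0.0017, 0, 0.05], [0, 0, 0.0017, 0, 0.05]]}' | python3 steer.py; python3 -c "
from h import *;st()"
```

```text
clock: 12.95
tool_pos: [0.536, 0.132, 0.1701]
orientation: [-1.136, -2.929, -0.0]
force: [2.4, -3.2, -0.7]
opening: 0.0634
grip_force: 68.1
t 12.95 yaw 47.60 tilt 0.04 out 19.9 along 0.0 z 170.1 Fn 3.9 Fe -0.8 Fz -0.7 grip 68 op 0.0634 turn 0.000
clock: 13.15
tool_pos: [0.5361, 0.1321, 0.169]
orientation: [-1.136, -2.929, -0.001]
force: [2.5, -1.4, -2.0]
opening: 0.0632
grip_force: 68.2
t 13.15 yaw 47.61 tilt 0.04 out 19.9 along 0.2 z 169.0 Fn 2.8 Fe 0.6 Fz -2.0 grip 68 op 0.0632 turn 0.000
clock: 13.35
tool_pos: [0.5362, 0.1321, 0.1683]
orientation: [-1.136, -2.929, -0.001]
force: [1.6, -0.7, 0.3]
opening: 0.0635
grip_force: 68.6
t 13.35 yaw 47.61 tilt 0.04 out 20.0 along 0.2 z 168.3 Fn 1.6 Fe 0.5 Fz 0.3 grip 69 op 0.0635 turn 0.000
```

Seat expected near 168.6; press on to a firm stop.

To row units: 0.001 m / 0.6 = 0.0017.

```bash
echo '{"offsets": [[0, 0, 0.0017, 0, 0.05], [0, 0, 0.0017, 0, 0.05]]}' | python3 steer.py; python3 -c "
from h import *;st()"; echo '{"offsets": [[0, 0, 0.0017, 0, 0.05], [0, 0, 0.0017, 0, 0.05]]}' | python3 steer.py; python3 -c "
from h import *;st()"
```

```text
clock: 13.55
tool_pos: [0.5363, 0.1321, 0.1679]
orientation: [1.136, 2.929, 0.001]
force: [-0.4, -1.8, 6.2]
opening: 0.0632
grip_force: 69.1
t 13.55 yaw 47.61 tilt 0.06 out 20.0 along 0.3 z 167.9 Fn 0.9 Fe -1.6 Fz 6.2 grip 69 op 0.0632 turn 0.000
clock: 13.75
tool_pos: [0.5364, 0.1322, 0.1677]
orientation: [1.135, 2.928, 0.002]
force: [-1.1, -1.3, 8.4]
opening: 0.0634
grip_force: 69.5
t 13.75 yaw 47.62 tilt 0.09 out 20.1 along 0.4 z 167.7 Fn 0.0 Fe -1.8 Fz 8.4 grip 69 op 0.0634 turn 0.000
```

To row units: -0.0012 m / 0.6 = -0.002.

```bash
echo '{"offsets": [[0, 0, -0.002, 0, 0.05], [0, 0, -0.002, 0, 0.05]]}' | python3 steer.py; python3 -c "
from h import *;st()"; echo '{"offsets": [[0, 0, 0, 0, 0.068], [0, 0, 0, 0, 0.074], [0, 0, 0, 0, 0.085], [0, 0, 0, 0, 0.085], [0, 0, 0, 0, 0.085], [0, 0, 0, 0, 0.085], [0, 0, 0, 0, 0.085]]}' | python3 steer.py;  python3 -c "
from h import *;st()"
```

```text
clock: 13.95
tool_pos: [0.5363, 0.1321, 0.168]
orientation: [1.136, 2.929, 0.001]
force: [-0.6, -1.4, 6.1]
opening: 0.0634
grip_force: 68.6
t 13.95 yaw 47.61 tilt 0.05 out 20.1 along 0.3 z 168.0 Fn 0.5 Fe -1.4 Fz 6.1 grip 69 op 0.0634 turn 0.000
clock: 14.65
tool_pos: [0.5363, 0.1319, 0.1673]
orientation: [-1.136, -2.929, -0.0]
force: [0.3, 0.5, 0.1]
opening: 0.0851
grip_force: 0.0
t 14.65 yaw 47.60 tilt 0.01 out 20.1 along 0.1 z 167.3 Fn -0.1 Fe 0.5 Fz 0.1 grip 0 op 0.0851 turn -0.000
```

The manual's scale: shifts go in shares of 0.6 m and turns go in shares of 180 degrees. Converting my numbers, -0.16 m / 0.6 = -0.2667, -0.13 m / 0.6 = -0.2167.

```bash
echo '{"offsets": [[0, 0, -0.0333, 0, 0.085], [0, 0, -0.0833, 0, 0.085], [0, 0, -0.15, 0, 0.085], [-0.05, 0, -0.2167, 0, 0.085], [-0.1, 0, -0.2667, 0, 0.085], [-0.1333, 0, -0.2667, 0, 0.085], [-0.1333, 0, -0.2667, 0, 0.085], [-0.1333, 0, -0.2667, 0, 0.085]]}' | python3 steer.py
python3 - <<'E'
from h import *
st();cap("wrist","w5");cap("top","top5")
a=crop("top5",130,200,220,100,3.6)[:,:790];b=crop("w5",200,60,240,120,3.29)[:240,:790]
b=cv2.resize(cv2.imread("pics/w5.png"),(320,240));im=np.zeros((600,790,3),np.uint8);im[:a.shape[0]]=a;im[360:,:320]=b
cv2.imwrite("pics/v5.png",im)
E
```

```text
clock: 15.45
tool_pos: [0.5951, 0.0779, 0.3266]
orientation: [-1.137, -2.927, 0.0]
force: [-0.3, 0.1, -0.3]
opening: 0.085
grip_force: 0.0
t 15.45 yaw 47.56 tilt 0.09 out 99.9 along -0.2 z 326.6 Fn -0.3 Fe -0.1 Fz -0.3 grip 0 op 0.0850 turn -0.001
```

View pics/v5.png

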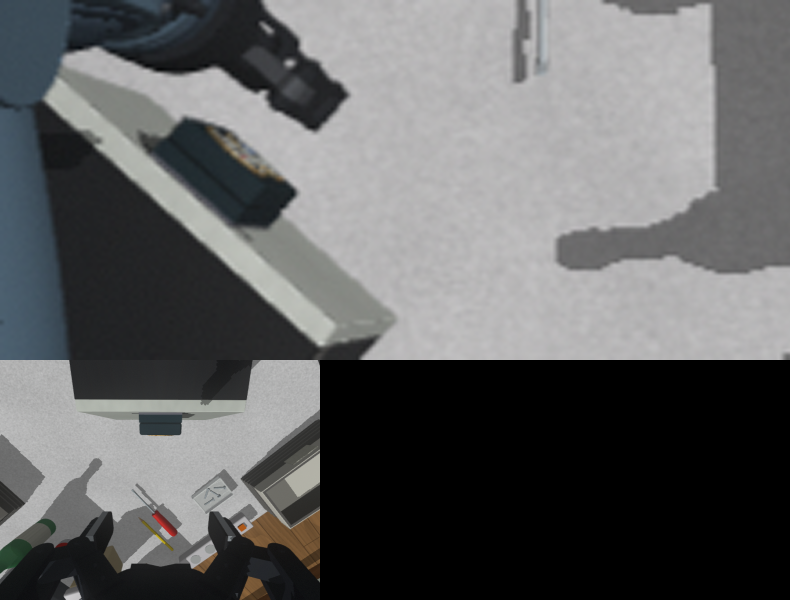

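The gauge hangs flat and parallel to the panel (around (215,170) in the top crop), the fingers are well clear of it, and the bystanders in view haven't moved.

```bash
python3 -c "
from cell import ctrl, viewer, close_job
print(close_job())"
```

```text
the job is handed in; nothing more can be done
None
```

The thermometer is hanging on the screw, pulled down past the catch to a firm stop and flat against the panel; nothing in view of the last picture was disturbed, and the job was handed in at about 15.5 s.

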